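# Mount the specimen plate on the vibrating slicer's stage and lock it

## Robot

A 7-joint arm with a two-finger parallel gripper is mounted at the origin on the work surface. World frame = base frame: x ahead of the robot, y to its left, z up, the work surface at z = 0. Lengths are in m, angles in rad, forces in N, time in s.
With the tool pointing down it reaches from about 0.425 to 0.875 m from the base axis. Payload 4.7 kg.
Tool frame: the origin (TCP) lies at the very end of the fingers, on their centre line; the grasp point (between the pads) lies 19 mm behind it (env.grip_depth is the distance from the TCP to the grasp point, in m); z points along the fingers, y is the direction in which the jaws open and shut (so a half turn about z gives the same grasp; the last joint's range is limited). The gripper opens to 85 mm and grips with 20 to 120 N. Pads are 22 mm wide; open, the fingers measure 114 mm over their backs; the gripper's body (76 mm by 85 mm) begins 54 mm behind the grasp point. The pads swing forward as they close: fully open they stand 13 mm farther back than shut.
Start: joints at [-1.169, 0.321, -0.07, 1.45, 0.023, 1.371, -0.057], TCP at [0.246, 0.602, 0.231] pointing down, gripper open.
Joint ranges: [-2.86, 2.86], [-0.3, 2.09], [-1.38, 1.24], [0.06, 2.45], [-1.56, 4.7], [0.09, 2.05], [-2.69, 2.69]. Speed limits (rad/s): [2.57, 2.57, 3.14, 3.14, 3.14, 3.14, 3.14].

## Interface

Orientations are given as a unit quaternion [w, x, y, z].
In Python, from station import env, eyes, job gives the robot as it stands. Calls block until the motion is done:
- env.movep(position, orientation): joint-space move of the TCP to a pose.
- env.move_l(position, rate=0.15, frame=None, until_force=None): straight line of the TCP; frame=None keeps the orientation; rate is the mean speed in m/s. With until_force (N) it stops when the force on the tool has changed by that much, and returns True; else False.
- env.goto_joints(angles): joint-space move.
- env.move_gripper(opening, newtons=None): opening from 0.0 (shut) to 1.0 (fully open); newtons is the grip in N (None keeps the last); returns when the fingers have stopped.
- env.pause(seconds).
- env.inverse_kinematics(position, orientation): joint angles nearest the present ones, or None.
- env.observe(): the state.
- eyes.camera(name): name is "side" or "top" or "wrist"; returns a dict with "pixels" (480x640x3 uint8, blue, green, red), "range_z" (480x640 float32, m along the optical axis (not along the pixel's ray), 0 where there is no reading), "fx", "fy", "cx", "cy" (pixels), "R" (3x3) and "t" (3): a world point X has camera coordinates R X + t; the wrist camera has in their place "T_tool_cam" (4x4, takes a point from camera to tool coordinates, whose origin is the TCP and whose axes are the flange's). Camera axes: x right, y down, z forward; pixel columns grow to the right and rows downward; lengths in m; the calibration is good to about 2 mm. A picture is of the moment at which its call begins: read the wrist's pose just before it.
A pose or a line that the arm cannot do raises env.Unreachable and nothing moves.
- job.close_job(): hands the job in, once; it reports no verdict.
The state is a dict: "time": time; "qpos": joint angles; "joint_velocities": joint speeds; "joint_efforts": joint torques, N m; "tcp_pos": TCP position; "ee_rot": TCP orientation; "force": force on the tool from outside, world axes, zero at the start; "ft_torque": the same for the moment, N m; "width": opening from 0.0 (shut) to 1.0 (fully open).
Only numpy, scipy, OpenCV 4.12 (cv2) and the standard library are available. Lean on these libraries where they do the work, as an engineer would, in place of code of your own. Each camera call takes 0.05 s, during which the arm holds its last target.

## Task

Mount the loose rectangular steel specimen plate on the slicer's stage: lay it flat on the open apron at the front of the white tray and let go of it, then slide it along under the guide lips until it is fully home against the end stop. Then lock it: turn the round knurled knob beside the stage clockwise until you feel it drop into its hidden notch, and leave it there; do not touch the blade head or push the other things on the bench about.

Things in the scene. Friction and masses are not known exactly. Their poses are not given: they have to be found in the camera images.
- specimen_plate: Loose plain rectangular steel plate 60 x 44 x 5 mm, about 105 g, fine scribed lines on top, lying flat on the bench at the start. Origin: centre of its underside; x axis along the 60 mm length, y along the 44 mm width. Either end may go first. It slides easily on the stage (friction 0.3).
- slicer: Fixed vibrating-blade slicer: white drive housing, open white tray before it. Origin on the bench, below the plate's centre when home. x: sliding direction, from the tray's front to the housing; y: left of that; z up. Mm in this frame: tray inside x -116..111, y +-101, floor z 34, walls to z 62; housing from x 135, 310 wide, 250 high.
- laydown (a point): Point on top of the stage's narrow open apron at the tray's front, slicer x -75, y 0, z 45 mm: the plate's underside centre when laid down before the guides, its length along slicer x. Apron x -108..-54, 36 mm wide, 11 mm above the tray floor: finger room beside the plate, none behind it (tray wall). Axes as slicer.
- home (a point): Where the plate's underside centre is when fully home: slicer x 0, y 0, z 45 mm (top of the aluminium stage), 75 mm from laydown along slicer x; there the plate's end meets the end stop (face at x 30, top z 55). Axes as slicer.
- guide_mouth (a point): Midway between the mouths of the two guide rails, slicer x -40, y 0, z 45 mm. Rails 46 mm apart, flared from x -53 to -40; from x -40 on, lips reach 4 mm in over each long edge of the plate, 38 mm open between them, their underside 7 mm and top 10 mm above the stage. Left rail to x 36, right rail to x -12, then the knob's cam. Axes as slicer.
- knob_grip (a point): Lock knob: round knurled steel, vertical axis, 34 mm across, grip from z 68 to its top at z 95 mm. This point is on its axis at slicer x 6, y -37, z 84 mm and does not turn. Nothing shows where its notch is: 0.6 to 1.8 rad ahead, clockwise seen from above; a stop lies 0.7 rad past it. Plunger housing beside it (slicer y -61 to -78) is 66 mm high.
- lock_plunger (a joint): Travel (m) of the lock's spring plunger, a thin pin standing out of the dark housing beside the knob: about 0.0007 riding on the knob's drum, 0.0037 dropped in the notch. The knob turns with under 0.08 N m; over the last 0.2 rad before the notch's middle it pulls itself on with up to 0.25 N m; past it, it resists with up to 0.3 N m and climbs out. Let go within 0.1 rad, it centres itself.
- blade_head: Retracted blade head of the slicer with a sharp blade, not to be touched: it reaches from the housing over the stage's end; in slicer's frame x 62 to 135, y -36 to 36, z 68 to 126 mm. Origin and axes as slicer.
- specimen_disc: Bystander: round steel specimen disc, 42 mm across, 6 mm thick. Origin: on the bench under its middle.
- petri_dish: Bystander: lidded clear dish, 64 mm across, 14 mm high. Origin: on the bench under its middle.
- cassette: Bystander: white slotted embedding cassette, 40 x 28 x 7 mm. Origin: on the bench under its middle.
- slide_box: Bystander: grey closed slide box, 99 x 85 x 37 mm. Origin: on the bench under its middle.
- glue_bottle: Bystander: small white bottle standing upright, 26 mm across, 62 mm high. Origin: on the bench under its middle.
- brush: Bystander: fine round brush with a wooden handle, 160 mm long, lying flat. Origin: on the bench under its middle.
- forceps: Bystander: steel forceps, 124 mm long, lying flat. Origin: on the bench under its middle.
There are look-alikes about, which are no part of the job. Leave any pink look-alike of the specimen_plate alone.

How it is judged:
By the outcome, as a careful person would: the job done as asked, in the order asked, and still so for the second after the job is handed in, with the robot touching nothing.
It also fails if it takes over 72 s, if anything falls off the work surface, if the arm or the gripper's body presses on something with over 40 N, if the wrist force passes 120 N, or if a joint passes its speed limit or range.

## Working session

There is one attempt and no reset: what is moved stays moved. The work goes in short steps, each a Python script; the robot and the scene stay as the last script left them, time stands still between calls to the robot, and variables do not carry over. Pictures are saved under pics/ and viewed, and the job is handed in when it is done.

```bash
ls; mkdir -p pics; python3 - <<'E'
from station import env, eyes, job
import cv2, numpy as np, pickle
s=env.observe(); print({k:np.round(v,3) for k,v in s.items()}, env.grip_depth)
for n in ("side","top","wrist"):
    c=eyes.camera(n); pickle.dump((c,s),open(f"pics/{n}0.pkl","wb")); cv2.imwrite(f"pics/{n}0.png",c["pixels"])
    print(n,{k:np.round(v,3).tolist() for k,v in c.items() if k not in("pixels","range_z")})
E
```

```text
pics
{'time': np.float64(0.0), 'qpos': array([-1.169,  0.322, -0.07 ,  1.452,  0.023,  1.371, -0.057]), 'joint_velocities': array([ 0.001, -0.001,  0.   , -0.001,  0.001, -0.   ,  0.001]), 'joint_efforts': array([ 0.0000e+00, -4.9359e+01, -3.8200e-01, -3.1433e+01,  1.3000e-02,
        1.2000e-02,  0.0000e+00]), 'tcp_pos': array([0.246, 0.601, 0.23 ]), 'ee_rot': array([-0.   ,  0.193,  0.981, -0.001]), 'force': array([ 0.035,  0.319, -0.855]), 'ft_torque': array([-0.029,  0.008, -0.008]), 'width': np.float64(0.998)} 0.0187
side {'fx': 477.46, 'fy': 477.46, 'cx': 323.223, 'cy': 241.49, 'R': [[0.835, -0.549, 0.021], [-0.37, -0.59, -0.717], [0.407, 0.591, -0.696]], 't': [-0.509, 0.171, 0.916]}
top {'fx': 578.52, 'fy': 578.52, 'cx': 317.305, 'cy': 236.718, 'R': [[0.159, -0.987, 0.0], [-0.966, -0.155, -0.208], [0.206, 0.033, -0.978]], 't': [-0.183, 0.471, 1.022]}
wrist {'fx': 343.725, 'fy': 343.725, 'cx': 315.17, 'cy': 238.459, 'T_tool_cam': [[-0.002, -0.949, -0.316, 0.082], [1.0, -0.001, -0.001, -0.0], [0.001, -0.316, 0.949, -0.142], [0.0, 0.0, 0.0, 1.0]]}
```

View pics/top0.png

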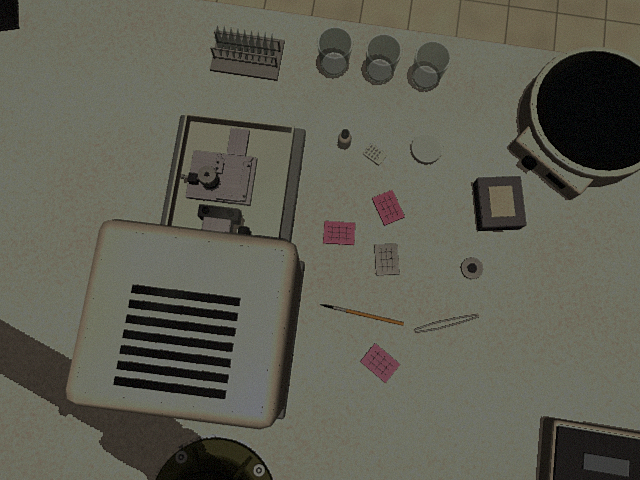

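View pics/side0.png

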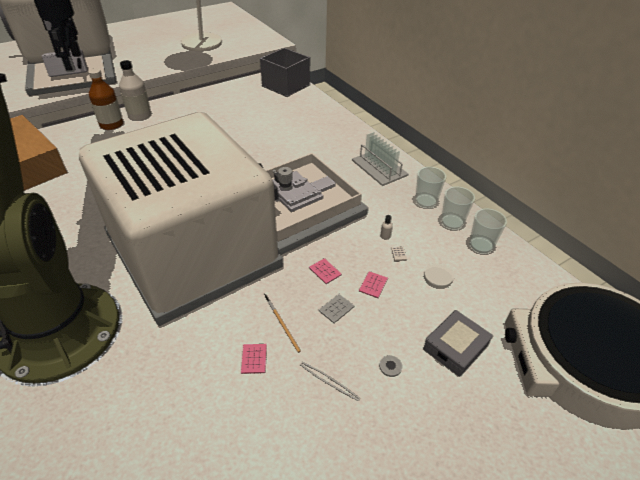

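View pics/wrist0.png

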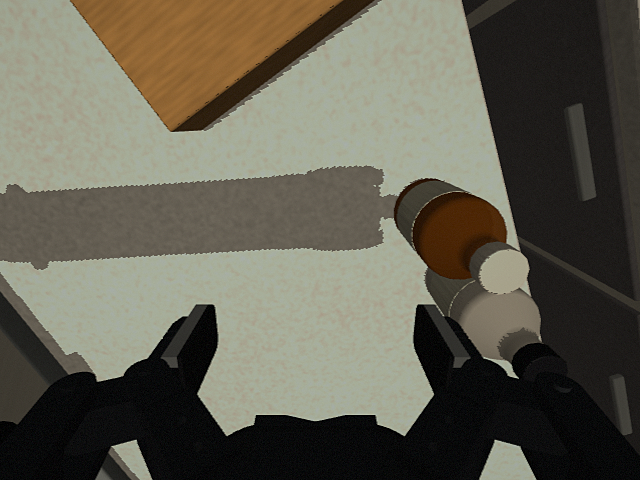

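The top view shows the grey plate at (387,259), pink decoys nearby, and the slicer with its tray opening away from the robot and knob at about (207,175). I'll zoom in and measure.

```bash
cat > h.py <<'E'
import numpy as np, cv2, pickle
def pts(c):
    z=c["range_z"]; v,u=np.mgrid[:480,:640]
    P=np.stack([(u-c["cx"])/c["fx"]*z,(v-c["cy"])/c["fy"]*z,z],-1)
    W=(P-c["t"])@c["R"]; W[z==0]=np.nan; return W
def ray(c,u,v,h):
    d=np.array([(u-c["cx"])/c["fx"],(v-c["cy"])/c["fy"],1])@c["R"]; o=-c["t"]@c["R"]
    return o+d*(h-o[2])/d[2]
E
python3 - <<'E'
from h import *
c,_=pickle.load(open("pics/top0.pkl","rb")); W=pts(c)
im=c["pixels"]
cr=np.clip(im[105:255,155:315].astype(float)*1.8,0,255).astype(np.uint8); cv2.imwrite("pics/t_crop.png",cv2.resize(cr,(800,750))[:600] if 0 else cv2.resize(cr,(640,600),interpolation=cv2.INTER_NEAREST))
for u,v in [(387,259),(207,172),(238,140),(225,190),(222,220),(270,200),(240,122),(175,170),(298,180),(200,320)]: print((u,v),W[v,u].round(4))
# plate
hsv=cv2.cvtColor(im,cv2.COLOR_BGR2HSV); print(hsv[255:263,382:392,1].mean(), hsv[259,382:392], hsv[290,380])
c2=np.clip(im[185:285,310:420].astype(float)*1.8,0,255).astype(np.uint8); cv2.imwrite("pics/t_crop2.png",cv2.resize(c2,(660,600),interpolation=cv2.INTER_NEAREST))
E
```

```text
(387, 259) [ 0.4808 -0.2425  0.0075]
(207, 172) [0.5706 0.1092 0.0964]
(238, 140) [0.6592 0.076  0.044 ]
(225, 190) [0.5564 0.0814 0.0448]
(222, 220) [0.4828 0.061  0.1164]
(270, 200) [ 0.5539 -0.0045  0.0323]
(240, 122) [0.6911 0.0764 0.0569]
(175, 170) [0.574  0.1766 0.066 ]
(298, 180) [ 0.6027 -0.0504  0.0288]
(200, 320) [0.3024 0.0359 0.2516]
41.225 [[20 48 79]
 [13 30 60]
 [10 34 67]
 [14 41 80]
 [26 34 52]
 [21 37 69]
 [24 34 75]
 [ 8 34 82]
 [25 32 87]
 [23 39 85]] [ 30  42 109]
```

View pics/t_crop.png

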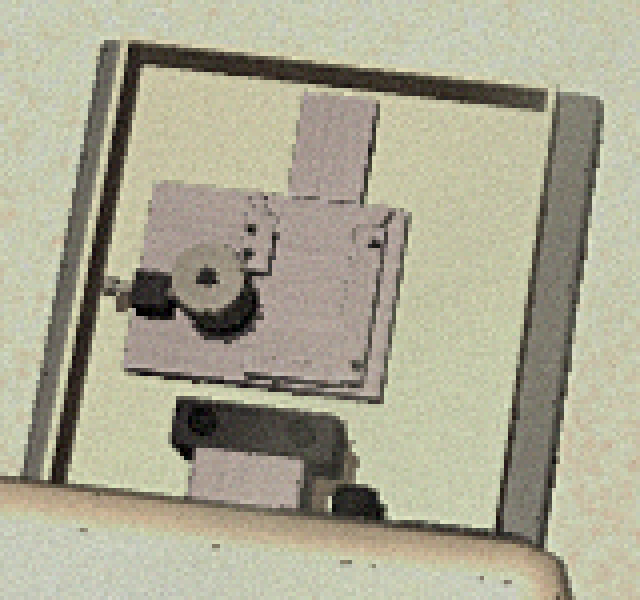

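View pics/t_crop2.png

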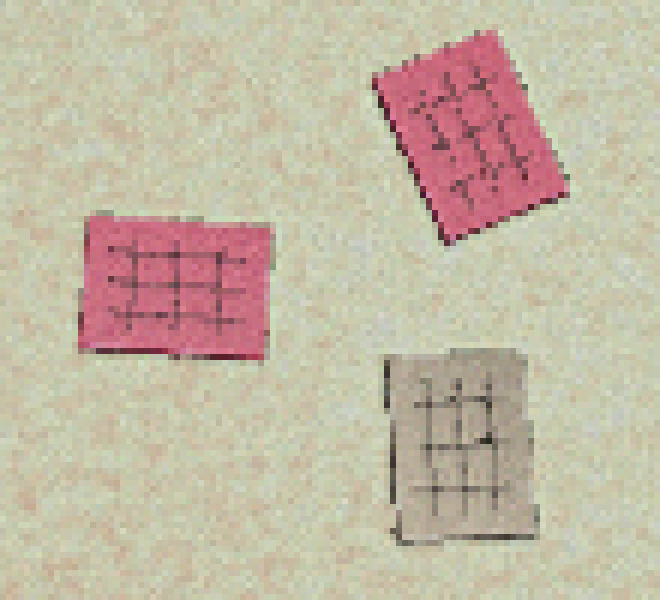

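```bash
python3 - <<'E'
from h import *
c,_=pickle.load(open("pics/top0.pkl","rb")); 
def R(x,y,h): return ray(c,155+x/4,105+y/4,h)[:2]
a=[R(303,92,.045),R(288,195,.045),R(380,98,.045),R(362,205,.045)]
for i in(0,2):
    d=a[i+1]-a[i]; print(np.arctan2(d[1],d[0]),np.linalg.norm(d),a[i])
print("knob",R(210,272,.095))
W=pts(c)
m=(W[...,2]>.003)&(W[...,2]<.02)&(abs(W[...,0]-.48)<.06)&(abs(W[...,1]+.243)<.06)
im=c["pixels"].astype(int)
g=(im.max(2)<95); g[:240]=0;g[278:]=0;g[:,:370]=0;g[:,405:]=0
k=cv2.morphologyEx(g.astype(np.uint8),cv2.MORPH_CLOSE,np.ones((3,3)))
cn=max(cv2.findContours(k,0,2)[0],key=cv2.contourArea)
r=cv2.minAreaRect(cn);b=cv2.boxPoints(r); w=np.array([ray(c,u,v,.005)[:2] for u,v in b]); print(r,w.mean(0),w, [np.linalg.norm(w[i]-w[i-1]) for i in range(4)])
E
```

```text
-3.0874289349056827 0.05290362487883818 [0.68080561 0.09429138]
-3.115264799536676 0.05505758214572965 [0.68368075 0.05690674]
knob [0.56935273 0.10828234]
((386.24127197265625, 258.85992431640625), (31.81292724609375, 24.202775955200195), 86.42366790771484) [ 0.48153141 -0.24125734] [[ 0.50663034 -0.21247807]
 [ 0.51695208 -0.2580132 ]
 [ 0.45635636 -0.26977741]
 [ 0.44618687 -0.22476069]] [np.float64(0.06167880871501377), np.float64(0.046690317608981846), np.float64(0.06172713311271362), np.float64(0.046151095295693424)]
```

```bash
cat >> h.py <<'E'
def Q(psi): return np.array([0,np.cos(psi/2),np.sin(psi/2),0])
def Rt(psi): c,s=np.cos(psi),np.sin(psi); return np.array([[c,s,0],[s,-c,0],[0,0,-1]])
def shot(env,eyes,name):
    s=env.observe(); c=eyes.camera("wrist"); w,x,y,z=s["ee_rot"]
    from scipy.spatial.transform import Rotation as Ro
    Rw=Ro.from_quat([x,y,z,w]).as_matrix(); T=c["T_tool_cam"]
    Rc=Rw@T[:3,:3]; tc=Rw@T[:3,3]+s["tcp_pos"]
    c["R"]=Rc.T; c["t"]=-Rc.T@tc
    pickle.dump((c,s),open(f"pics/{name}.pkl","wb")); cv2.imwrite(f"pics/{name}.png",np.clip(c["pixels"]*1.3,0,255)); return c,s
E
python3 - <<'E'
from station import env, eyes, job
from h import *
for p,psi in [((.6,.08,.3),0.04),((.6,.08,.3),3.18),((.57,.108,.075),0.04),((.57,.108,.075),3.1),((.63,.08,.05),.04),((.48,-.241,.005),.2),((.48,-.241,.005),.2+np.pi),((.48,-.241,.25),.2)]:
    q=env.inverse_kinematics(np.array(p),Q(psi)); print(p,psi,None if q is None else np.round(q,2))
s=env.observe()
env.movep(s["tcp_pos"]+[0.05,0,.1],s["ee_rot"]); print(env.observe()["time"])
env.movep(np.array([.63,.08,.28]),Q(.04)); print(env.observe()["time"])
shot(env,eyes,"w1")
E
```

```text
(0.6, 0.08, 0.3) 0.04 [-0.65  0.22  0.57  1.48 -0.12  1.48 -1.61]
(0.6, 0.08, 0.3) 3.18 [-0.52  0.21  0.41  1.48 -0.08  1.48  1.5 ]
(0.57, 0.108, 0.075) 0.04 [-0.69  0.33  0.54  1.82 -0.19  1.04 -1.61]
(0.57, 0.108, 0.075) 3.1 [-0.52  0.31  0.34  1.82 -0.12  1.04  1.39]
(0.63, 0.08, 0.05) 0.04 [-0.6   0.48  0.54  1.7  -0.28  1.04 -1.49]
(0.48, -0.241, 0.005) 0.2 [-0.3   0.42  0.84  1.98 -0.4   0.91 -0.63]
(0.48, -0.241, 0.005) 3.3415926535897933 [-0.44  0.51  1.03  1.99 -0.54  0.95  2.63]
(0.48, -0.241, 0.25) 0.2 [-0.27  0.07  0.73  1.73 -0.05  1.36 -0.91]
0.6667
2.8917[ WARN:0@4.951] global loadsave.cpp:1063 imwrite_ Unsupported depth image for selected encoder is fallbacked to CV_8U.
```

View pics/w1.png

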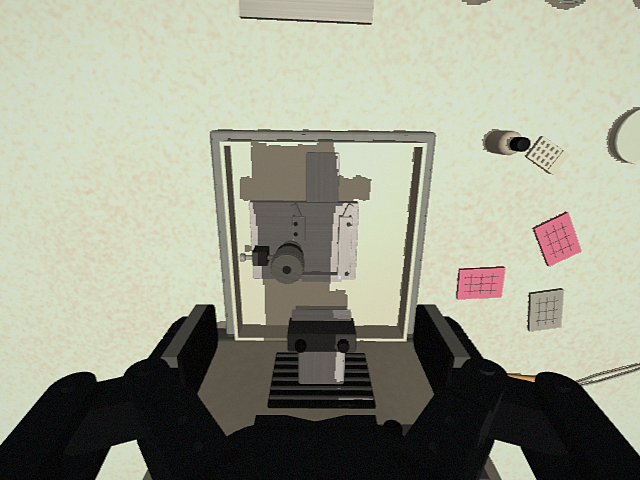

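The wrist view shows the tray nearly square to the tool: apron (322,178), knob (287,265), and the plate at (545,310). Zooming to pick edges.

```bash
python3 - <<'E'
from h import *
c,s=pickle.load(open("pics/w1.pkl","rb")); im=c["pixels"]
cv2.imwrite("pics/w1c.png",cv2.resize(im[140:290,230:370],(560,600),interpolation=cv2.INTER_CUBIC))
cv2.imwrite("pics/w1p.png",cv2.resize(im[280:340,510:580],(700,600),interpolation=cv2.INTER_CUBIC))
print(s["tcp_pos"])
W=pts(c)
for u,v in [(322,180),(287,262),(545,310),(330,240),(390,250)]: print(W[v,u].round(4))
E
```

```text
[0.62987121 0.08162005 0.2798353 ]
[0.652  0.0754 0.0442]
[0.5744 0.1086 0.0944]
[ 0.4801 -0.2407  0.004 ]
[0.5828 0.0628 0.0435]
[ 0.5697 -0.0107  0.0333]
```

View pics/w1c.png

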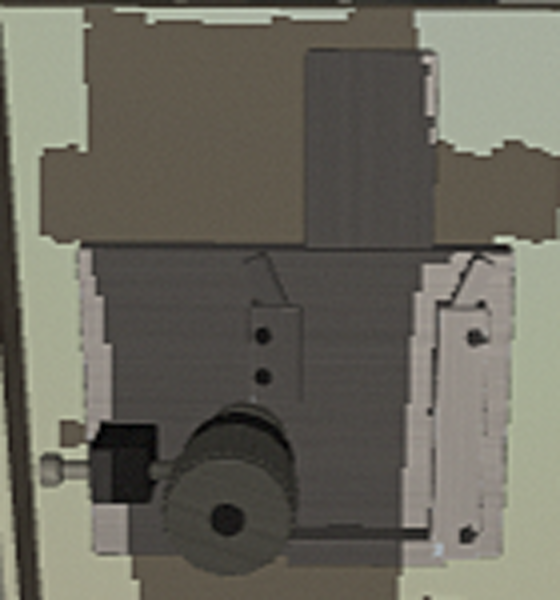

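View pics/w1p.png

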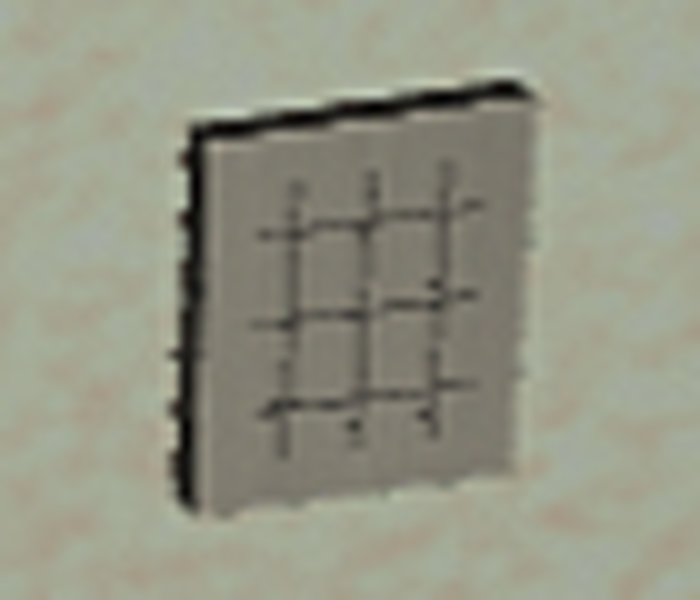

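```bash
python3 - <<'E'
from h import *
c,s=pickle.load(open("pics/w1.pkl","rb"))
A=lambda x,y,h: ray(c,230+x/4-.4,140+y/4-.4,h)[:2]
B=lambda x,y,h=.005: ray(c,510+x/10-.45,280+y/10-.45,h)[:2]
img=[(306,49,.045),(432,49,.045),(306,247,.045),(435,247,.045),(227,519,.095)]
sl=np.array([(-108,-18),(-108,18),(-54,-18),(-54,18),(6,-37)])/1000
P=np.array([A(*i) for i in img]); print(P)
def fit(S,D):
    S0,D0=S-S.mean(0),D-D.mean(0)
    th=np.arctan2((S0[:,0]*D0[:,1]-S0[:,1]*D0[:,0]).sum(),(S0*D0).sum())
    R=np.array([[np.cos(th),-np.sin(th)],[np.sin(th),np.cos(th)]]); t=D.mean(0)-R@S.mean(0)
    return th,t,(D-(S@R.T+t))*1000
th,t,r=fit(sl,P); print(th,t,r.round(1))
for a,b in[(0,2),(1,3)]: d=P[b]-P[a];print(np.arctan2(*d[::-1]),np.linalg.norm(d))
d=A(80,245,.045)-A(512,247,.045); print("stage edge",np.arctan2(*d[::-1])-np.pi/2, np.linalg.norm(d))
C=np.array([B(205,133),B(537,95),B(517,475),B(200,512)]); print(C,C.mean(0),[np.linalg.norm(C[i]-C[i-1]) for i in range(4)])
for a,b in[(3,0),(2,1),(1,0),(2,3)]: d=C[b]-C[a];print(np.arctan2(*d[::-1]))
E
```

```text
[[0.68129625 0.09373142]
 [0.68267022 0.06021954]
 [0.62768158 0.0919827 ]
 [0.62915346 0.05607675]
 [0.56643378 0.10913192]]
-3.097682975444428 [0.57423319 0.07204384] [[-0.  -1. ]
 [-0.2  1.4]
 [ 0.3 -0.4]
 [ 0.2 -0.4]
 [-0.2  0.4]]
-3.1089879141133134 0.0536431863274648
-3.0643357684251535 0.05367687648871803
stage edge 0.036258843775392124 0.12031054938232032
[[ 0.50572235 -0.21320052]
 [ 0.51318262 -0.25640941]
 [ 0.45474938 -0.26951692]
 [ 0.44699582 -0.22666911]] [ 0.48016254 -0.24144899] [np.float64(0.060251210978138334), np.float64(0.04384818817721913), np.float64(0.059885309578487825), np.float64(0.04354368371942833)]
0.22544545927404053
0.22066330698827236
1.7417666159768628
1.7498149309686395
```

```bash
python3 - <<'E'
from station import env, eyes, job
from h import *
p=np.array([.4802,-.2414])
env.movep(np.array([*p,.13]),Q(.2)); env.move_gripper(0.62,30)
s=env.observe(); print(s["time"],s["tcp_pos"],s["width"])
shot(env,eyes,"w2")
E
```

```text
4.8 [ 0.48038482 -0.24122447  0.13003721] 0.6152029119643201[ WARN:0@4.220] global loadsave.cpp:1063 imwrite_ Unsupported depth image for selected encoder is fallbacked to CV_8U.
```

View pics/w2.png

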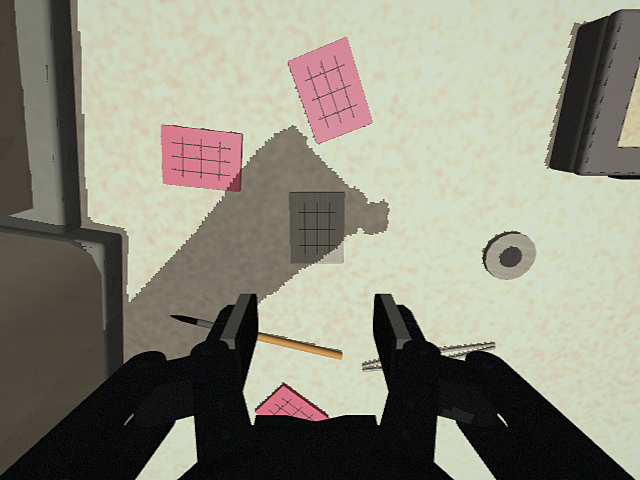

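The plate at (317,228) is square to the jaws and centred between the fingers (about 316). Descending until the tips touch the bench.

```bash
python3 - <<'E'
from station import env, eyes, job
from h import *
c,s=pickle.load(open("pics/w2.pkl","rb"))
C=np.array([ray(c,u,v,.005)[:2] for u,v in [(290.5,192),(344.5,192.5),(344,263.5),(290,263)]]); p=C.mean(0); d=C[0]-C[3]+C[1]-C[2]
print(p,np.arctan2(d[1],d[0]))
p=np.array([*p]) 
env.move_l(np.array([*p,.022]),rate=.12)
hit=env.move_l(np.array([*p,-.012]),rate=.02,until_force=3)
s=env.observe(); print(hit,s["time"],s["tcp_pos"],s["force"])
z=s["tcp_pos"][2]
env.move_l(np.array([*p,z+.0025]),rate=.03)
env.move_gripper(0.3,40)
s=env.observe(); print(s["time"],s["tcp_pos"],s["width"],s["force"])
env.move_l(np.array([*p,.15]),rate=.12)
s=env.observe(); print(s["time"],s["tcp_pos"],s["width"],s["force"])
shot(env,eyes,"w3")
E
```

```text
[ 0.48020359 -0.24255708] 0.19402995388339545
True 7.0833 [ 0.4801092  -0.24253994 -0.00348457] [-1.3985073   0.10724259  5.43691088]
7.5917 [ 0.48028811 -0.24261227 -0.00079544] 0.4959561767213399 [-0.80133885  0.79978791  3.98114112]
9.0 [ 0.47966312 -0.24231849  0.14920341] 0.4964379998820775 [-0.11740127 -0.42304801 -0.74112587][ WARN:0@6.493] global loadsave.cpp:1063 imwrite_ Unsupported depth image for selected encoder is fallbacked to CV_8U.
```

View pics/w3.png

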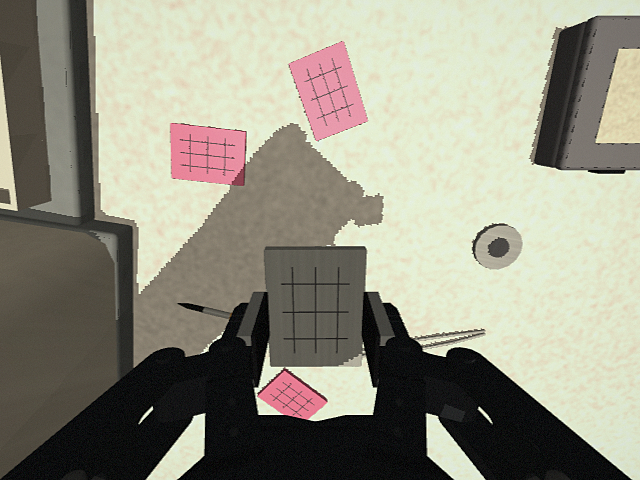

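```bash
python3 - <<'E'
from station import env, eyes, job
from h import *
c,s=pickle.load(open("pics/w3.pkl","rb")); T=s["tcp_pos"]
C=np.array([ray(c,u,v,T[2]+.006)[:2] for u,v in [(265.5,247.5),(366,247.5),(361,365.5),(270,366)]])
ps=.196; d=(C-T[:2])@np.array([[np.cos(ps),np.sin(ps)],[np.sin(ps),-np.cos(ps)]]).T
print(d.round(4), d.mean(0))
yaw=.042; o=np.array([.57423,.07204])
R=np.array([[np.cos(yaw-np.pi),-np.sin(yaw-np.pi)],[np.sin(yaw-np.pi),np.cos(yaw-np.pi)]])
L=R@[-.075,0]+o; print("laydown",L)
for z in (.2,.07,.044):
  for y in(.042,.042+np.pi):
    q=env.inverse_kinematics(np.array([*L,z]),Q(y)); print(y,None if q is None else q.round(2))
E
```

```text
[[ 0.0313 -0.0214]
 [ 0.0314  0.0207]
 [-0.0282  0.0213]
 [-0.0287 -0.0219]] [ 0.00144288 -0.00029105]
laydown [0.64916386 0.07518907]
0.042 [-0.69  0.4   0.71  1.51 -0.27  1.33 -1.49]
3.183592653589793 [-0.42  0.35  0.34  1.5  -0.12  1.31  1.54]
0.042 [-0.64  0.51  0.63  1.64 -0.32  1.1  -1.45]
3.183592653589793 [-0.35  0.45  0.25  1.63 -0.12  1.08  1.55]
0.042 [-0.62  0.54  0.61  1.66 -0.34  1.06 -1.44]
3.183592653589793 [-0.34  0.48  0.23  1.64 -0.12  1.03  1.55]
```

Held firmly, plate centre 1.4 mm outward of the TCP. Moving to laydown.

```bash
cat >> h.py <<'E'
YAW=.042; O=np.array([.57423,.07204])
def S(x,y,z):
    a=YAW-np.pi; return np.array([*(np.array([[np.cos(a),-np.sin(a)],[np.sin(a),np.cos(a)]])@[x/1000,y/1000]+O),z/1000])
E
python3 - <<'E'
from station import env, eyes, job
from h import *
env.movep(S(-73.3,0,150),Q(YAW+.004))
env.move_l(S(-73.3,0,65),rate=.12)
s=env.observe(); print(s["time"],s["tcp_pos"],S(-73.3,0,65),s["force"]); 
shot(env,eyes,"w4")
E
```

```text
11.2583 [0.64816442 0.07490999 0.06581348] [0.64746536 0.07511769 0.065     ] [-0.39664861  0.10218496 -1.96107271][ WARN:0@4.113] global loadsave.cpp:1063 imwrite_ Unsupported depth image for selected encoder is fallbacked to CV_8U.
```

View pics/w4.png

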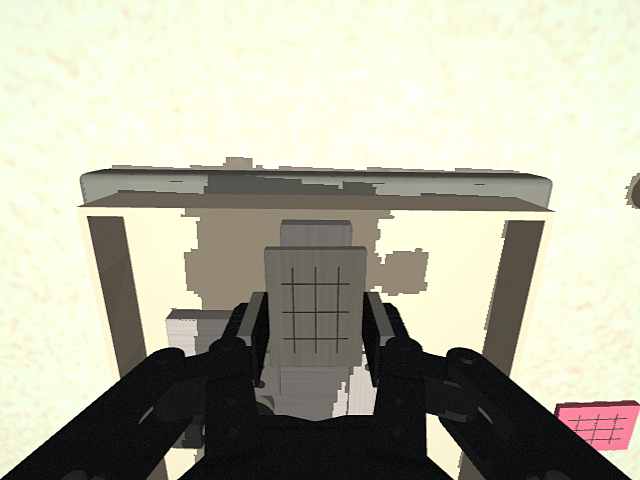

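The plate (centre col 315.5) is aligned with the apron (281–351, centre 316). Lowering.

```bash
python3 - <<'E'
from station import env, eyes, job
from h import *
c,s=pickle.load(open("pics/w4.pkl","rb"))
for u in(281,351): 
    w=ray(c,u,221.5,.045)[:2]-O; a=YAW-np.pi; print("apron rear corner slicer mm",1000*np.array([w@[np.cos(a),np.sin(a)],w@[-np.sin(a),np.cos(a)]]))
env.move_l(S(-73.3,0,51),rate=.1)
hit=env.move_l(S(-73.3,0,38),rate=.02,until_force=3)
s=env.observe(); print(hit,s["time"],s["tcp_pos"],s["force"])
env.move_gripper(0.66); s=env.observe(); print(s["time"],s["width"],s["force"])
env.move_l(S(-73.3,0,120),rate=.15); s=env.observe(); print(s["time"])
env.move_l(S(-95,0,170),rate=.15)
shot(env,eyes,"w5")
E
```

```text
apron rear corner slicer mm [-109.00155228  -16.92164744]
apron rear corner slicer mm [-109.07012618   17.38174535]
True 12.0417 [0.64777375 0.07514666 0.04424222] [ 0.17491457 -0.56895963  4.64526722]
12.3333 0.6618404247622444 [0.08281891 0.17609316 0.56703367]
12.9917[ WARN:0@3.926] global loadsave.cpp:1063 imwrite_ Unsupported depth image for selected encoder is fallbacked to CV_8U.
```

View pics/w5.png

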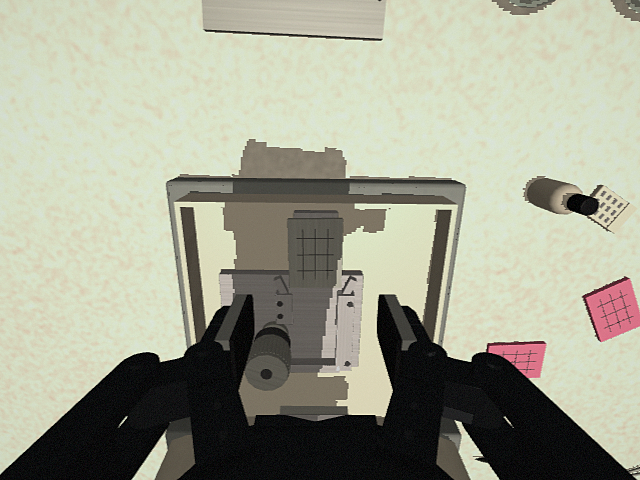

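Plate lies flat on the apron (316,252), front end in the flare, released. Now dragging it in with the closed fingertips on top.

```bash
python3 - <<'E'
from station import env, eyes, job
from h import *
env.move_gripper(0.0,30)
env.move_l(S(-82,0,60),rate=.15)
hit=env.move_l(S(-82,0,42),rate=.02,until_force=6)
s=env.observe(); print(hit,s["time"],s["tcp_pos"],s["force"]); z=s["tcp_pos"][2]*1000-.7
for x in (-72,-60,-48,-40):
    env.move_l(S(x,0,z),rate=.04); s=env.observe(); print(s["time"],s["tcp_pos"],s["force"])
env.move_l(S(-40,0,100),rate=.15)
env.move_l(S(-95,0,110),rate=.15)
shot(env,eyes,"w6"); print(env.observe()["time"])
E
```

```text
True 15.6 [0.65624866 0.07553127 0.05020054] [-1.31596874  0.38220264  3.98739691]
15.9917 [0.64613758 0.07493863 0.05018596] [-0.07193071 -0.49087923  6.02823586]
16.4417 [0.633884   0.07451821 0.05016428] [-0.10461392  0.05300325  7.70949663]
16.8917 [0.62181212 0.07402559 0.05017846] [-0.0690455  -0.50697604  7.50540792]
17.2417 [0.61386112 0.07371437 0.05015289] [-0.57526235 -0.43673906  8.24336631]
18.3[ WARN:0@9.355] global loadsave.cpp:1063 imwrite_ Unsupported depth image for selected encoder is fallbacked to CV_8U.
```

View pics/w6.png

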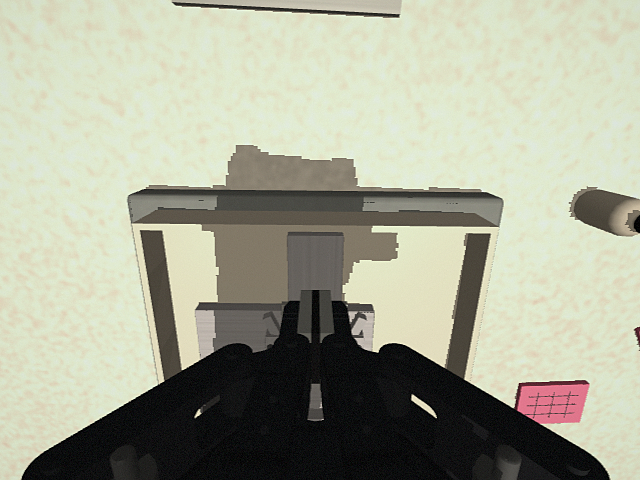

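The apron (288–344, rows 233–295) is clear: the plate went in. Now pushing from behind until it stops.

```bash
python3 - <<'E'
from station import env, eyes, job
from h import *
env.move_l(S(-96,0,60),rate=.15)
hit=env.move_l(S(-96,0,46.6),rate=.03,until_force=3); s=env.observe(); print(hit,s["tcp_pos"],s["force"])
a=YAW-np.pi
def X(s): w=s["tcp_pos"][:2]-O; return (1000*np.array([w@[np.cos(a),np.sin(a)],w@[-np.sin(a),np.cos(a)]])).round(2)
hit=env.move_l(S(-50,0,46.6),rate=.05,until_force=15); s=env.observe(); print(hit,s["time"],X(s),s["tcp_pos"][2],s["force"])
hit=env.move_l(S(-34,0,46.6),rate=.025,until_force=12); s=env.observe(); print(hit,s["time"],X(s),s["tcp_pos"][2],s["force"])
E
```

```text
False [0.67012003 0.07599281 0.04652529] [ 0.748789   -0.92139877  0.50280708]
False 20.45 [-5.026e+01 -4.000e-02] 0.04668066196069656 [-0.18738161 -0.41597437 -0.07944044]
True 21.0417 [-40.96   0.62] 0.04873512262698153 [ 2.56384753e+00 -1.18955990e-03 -8.23882479e-01]
```

```bash
python3 - <<'E'
from station import env, eyes, job
from h import *
a=YAW-np.pi
def X(s): w=s["tcp_pos"][:2]-O; return (1000*np.array([w@[np.cos(a),np.sin(a)],w@[-np.sin(a),np.cos(a)]])).round(2)
env.move_l(S(-45,0,46.6),rate=.05); s=env.observe(); print(X(s),s["tcp_pos"][2],s["force"])
hit=env.move_l(S(-37,0,46.6),rate=.015,until_force=12); s=env.observe(); print(hit,s["time"],X(s),s["tcp_pos"][2],s["force"])
env.move_l(S(-46,0,47.5),rate=.06)
env.move_l(S(-46,0,110),rate=.15)
env.move_l(S(-75,0,190),rate=.2); 
shot(env,eyes,"w7"); print(env.observe()["time"])
c=eyes.camera("top"); pickle.dump((c,0),open("pics/top1.pkl","wb"))
cv2.imwrite("pics/top1c.png",cv2.resize(np.clip(c["pixels"][105:255,155:315]*1.8,0,255).astype(np.uint8),(640,600)))
E
```

```text
[-44.61  -0.12] 0.04615712680703471 [ 0.75182838 -0.22846831 -0.33050529]
False 21.975 [-40.8    0.11] 0.04844423338091501 [ 6.89270592  0.14945561 -0.10279339]
23.4667[ WARN:0@5.831] global loadsave.cpp:1063 imwrite_ Unsupported depth image for selected encoder is fallbacked to CV_8U.
```

View pics/w7.png

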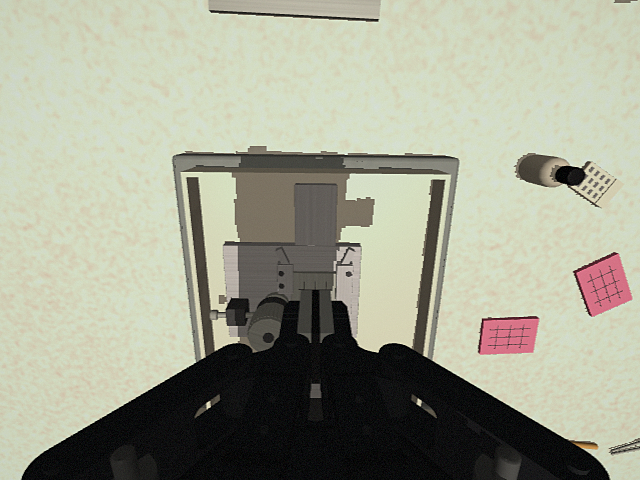

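View pics/top1c.png

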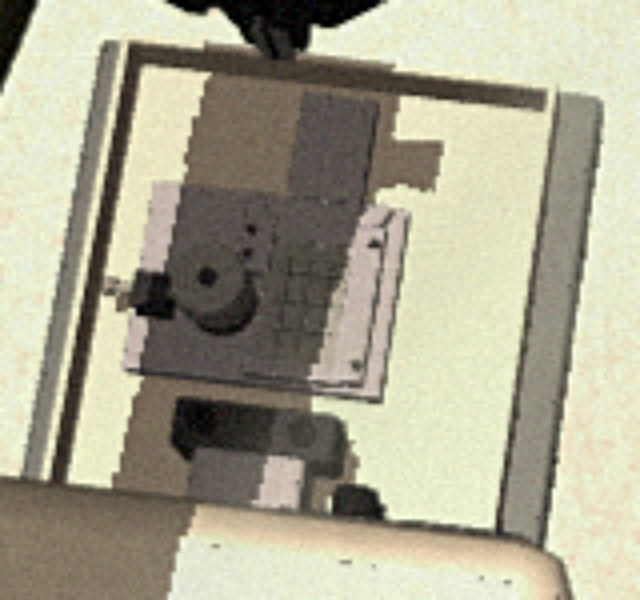

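```bash
python3 - <<'E'
from station import env, eyes, job
from h import *
a=YAW-np.pi
def X(p): w=p[:2]-O; return (1000*np.array([w@[np.cos(a),np.sin(a)],w@[-np.sin(a),np.cos(a)]])).round(2)
c,s=pickle.load(open("pics/w7.pkl","rb"))
print("knob",X(ray(c,268,338,.095)))
cv2.imwrite("pics/w7c.png",cv2.resize(c["pixels"][235:365,200:370],(782,598),interpolation=cv2.INTER_CUBIC))
t,_=pickle.load(open("pics/top1.pkl","rb")); print("knob top",X(ray(t,155+207/4,105+272/4,.095)))
# go above knob, open, oriented; look
env.move_gripper(0.62,30)
env.movep(S(6,-37,170),Q(1.2)); s=env.observe(); print(s["time"],X(s["tcp_pos"]),s["qpos"].round(2))
shot(env,eyes,"w8")
E
```

```text
knob [  6.77 -37.42]
knob top [  3.51 -37.77]
24.9917 [  5.58 -36.65] [-0.68  0.22  0.51  1.74 -0.11  1.22 -0.51][ WARN:0@3.671] global loadsave.cpp:1063 imwrite_ Unsupported depth image for selected encoder is fallbacked to CV_8U.
```

View pics/w7c.png

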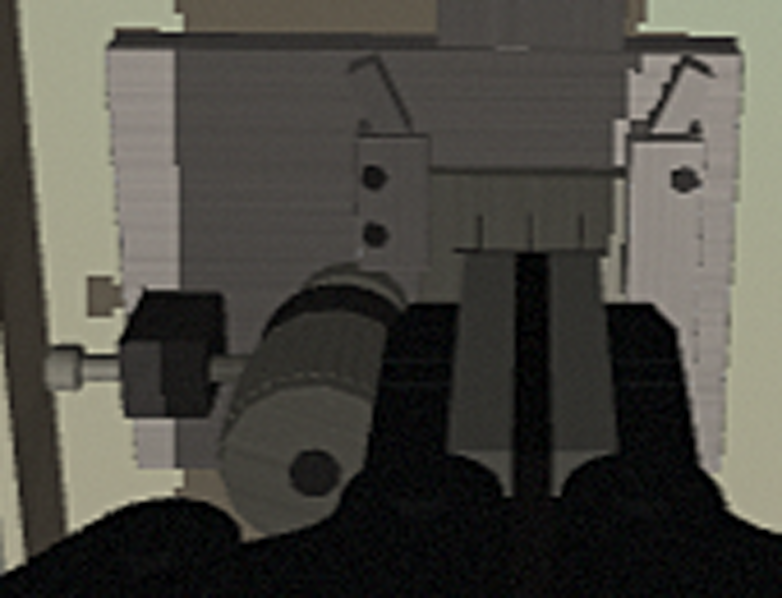

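View pics/w8.png

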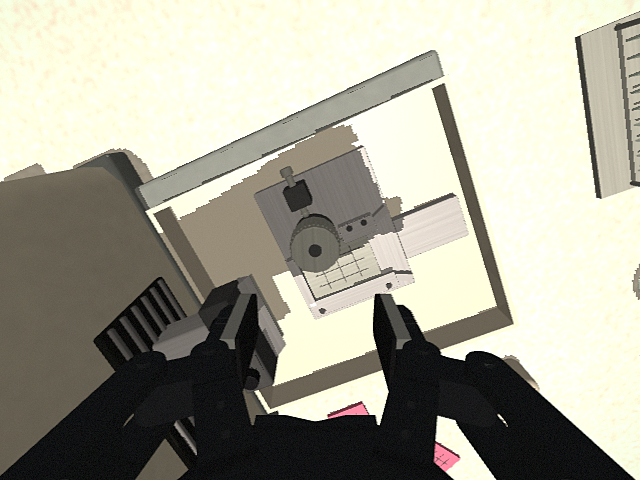

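```bash
python3 - <<'E'
from h import *
a=YAW-np.pi
def X(p): w=p[:2]-O; return (1000*np.array([w@[np.cos(a),np.sin(a)],w@[-np.sin(a),np.cos(a)]])).round(2)
c,s=pickle.load(open("pics/w8.pkl","rb"))
print("knob",X(ray(c,315.3,250.3,.095)))
cv2.imwrite("pics/w8c.png",cv2.resize(c["pixels"][150:330,250:420],(566,600),interpolation=cv2.INTER_CUBIC))
E
```

```text
knob [  6.28 -37.4 ]
```

View pics/w8c.png

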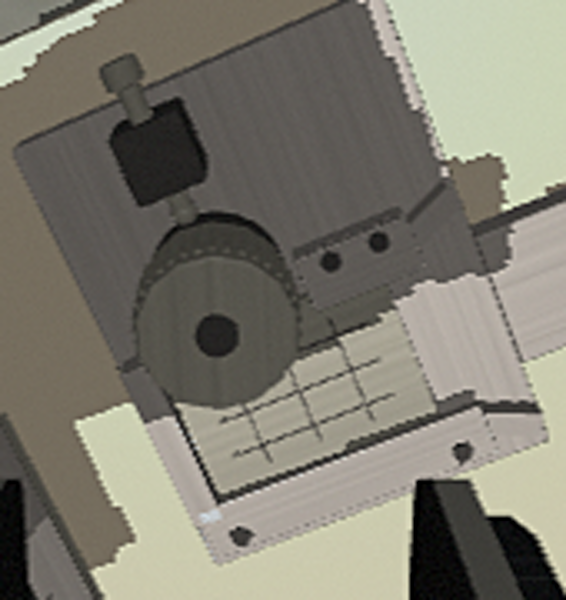

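```bash
python3 - <<'E'
from h import *
a=YAW-np.pi
def X(p): w=p[:2]-O; return (1000*np.array([w@[np.cos(a),np.sin(a)],w@[-np.sin(a),np.cos(a)]])).round(2)
c,s=pickle.load(open("pics/w8.pkl","rb"))
f=lambda x,y,z:X(ray(c,250+x/3.333-.35,150+y/3.333-.35,z))
print("rear",f(437,412,.05),f(402,314,.05)); print("front/stop",f(222,502,.05),f(222,502,.055),f(178,405,.05),f(178,405,.055))
c,s=pickle.load(open("pics/w7.pkl","rb"))
f=lambda x,y,z:X(ray(c,200+x/4.6-.4,235+y/4.6-.4,z)); print("rear w7",f(435,172,.05),f(615,174,.05))
E
```

```text
rear [-28.49  18.59] [-29.78  -9.17]
front/stop [30.71 19.94] [29.62 17.43] [29.8  -9.27] [ 28.72 -11.22]
rear w7 [-30.53 -18.48] [-30.14  16.19]
```

Rear edge is at x≈-30 (both views) and the front edge meets the stop at ≈30: home. Gripping the knob.

```bash
python3 - <<'E'
from station import env, eyes, job
from h import *
k=S(6.5,-37.5,110); env.move_l(k,rate=.15)
k[2]=.073; hit=env.move_l(k,rate=.08,until_force=8)
s=env.observe(); print(hit,s["time"],s["tcp_pos"],s["force"],s["ft_torque"])
env.move_gripper(0.2,40)
s=env.observe(); print(s["time"],s["width"],s["tcp_pos"],s["force"].round(2),s["ft_torque"].round(3))
b=s["ft_torque"]; q0=s["qpos"].copy(); np.save("q0.npy",q0)
for i in range(1,6):
    q=q0.copy(); q[6]-=.1*i; env.goto_joints(q); s=env.observe()
    print(i,round(s["time"],2),(s["qpos"][6]-q0[6]).round(3),s["force"].round(2),s["ft_torque"].round(3),s["joint_efforts"][6].round(3),(s["tcp_pos"]*1000).round(1))
E
```

```text
False 26.2 [0.56605262 0.10911538 0.07269606] [-0.19789857 -0.56291459  0.34905354] [-0.02006558 -0.01436669  0.0176287 ]
26.5083 0.3820658147486167 [0.56716799 0.10907792 0.07385276] [ 2.   -0.76  2.16] [-0.097 -0.277 -0.029]
1 26.76 -0.098 [ 1.75 -1.01 -1.17] [-0.009 -0.173  0.007] -0.192 [567.2 109.1  73.9]
2 27.01 -0.196 [ 0.87  0.13 -1.22] [-0.021 -0.17  -0.053] -0.163 [567.2 109.   73.9]
3 27.26 -0.295 [ 1.47  0.05 -1.21] [-0.041 -0.159 -0.118] -0.14 [567.3 109.   73.9]
4 27.51 -0.395 [ 1.52 -0.98 -0.54] [ 0.    -0.304 -0.072] -0.121 [567.3 109.   73.9]
5 27.76 -0.495 [ 2.46 -0.87  0.24] [-0.048 -0.254 -0.073] -0.112 [567.3 109.   73.9]
```

```bash
cat > tw.py <<'E'
from station import env, eyes, job
from h import *
import sys
q0=np.load("q0.npy"); a,b,st=map(float,sys.argv[1:4])
for d in np.arange(a,b+1e-6,st):
    q=q0.copy(); q[6]-=d; env.goto_joints(q); t=[];e=[]
    for _ in range(5): env.pause(.02); s=env.observe(); t.append(s["ft_torque"][2]); e.append(s["joint_efforts"][6])
    print(round(d,2),round(s["time"],2),(s["qpos"][6]-q0[6]).round(3),"Tz",np.mean(t).round(3),"J7",np.mean(e).round(3),s["force"].round(1),s["width"].round(3))
E
python3 tw.py .55 .85 .05
```

```text
Traceback (most recent call last):
  File "tw.py", line 8, in <module>
    print(round(d,2),round(s["time"],2),(s["qpos"][6]-q0[6]).round(3),"Tz",np.mean(t).round(3),"J7",np.mean(e).round(3),s["force"].round(1),s["width"].round(3))
                                                                                                                                            ^^^^^^^^^^^^^^^^
AttributeError: 'float' object has no attribute 'round'
```

```bash
sed -i 's/,s\["width"\].round(3)//' tw.py; python3 tw.py .55 .85 .05
```

```text
0.55 28.43 -0.549 Tz 0.073 J7 -0.067 [ 1.9 -0.6 -0.7]
0.6 28.76 -0.599 Tz -0.049 J7 0.043 [ 2.9 -1.  -1.4]
0.65 29.09 -0.648 Tz 0.004 J7 -0.016 [ 2.2 -1.9  0. ]
0.7 29.43 -0.698 Tz 0.022 J7 -0.014 [ 3.1 -1.3 -0.7]
0.75 29.76 -0.748 Tz -0.036 J7 -0.009 [ 3.7 -1.8 -0.9]
0.8 30.09 -0.798 Tz 0.014 J7 -0.026 [ 3.4 -2.3 -1.2]
0.85 30.43 -0.849 Tz -0.036 J7 0.032 [ 4.4 -2.5 -1.6]
```

```bash
python3 tw.py .9 1.25 .05
```

```text
0.9 30.76 -0.898 Tz 0.002 J7 -0.029 [ 3.5 -3.2 -1.5]
0.95 31.09 -0.948 Tz -0.017 J7 0.021 [ 3.9 -3.2 -1.2]
1.0 31.43 -0.999 Tz -0.191 J7 0.175 [ 4.6 -2.2 -2.8]
1.05 31.76 -1.049 Tz -0.219 J7 0.203 [ 5.1 -2.2 -1.4]
1.1 32.09 -1.099 Tz -0.296 J7 0.284 [ 3.6 -2.  -2. ]
1.15 32.42 -1.149 Tz -0.297 J7 0.277 [ 4.8 -2.1 -1.3]
1.2 32.76 -1.199 Tz -0.187 J7 0.188 [ 5.4 -2.6 -1.2]
1.25 33.09 -1.248 Tz 0.21 J7 -0.206 [ 4.  -3.2 -0.2]
```

The detent pull shows from 1.0 and crosses zero near 1.22: I'm just past the middle, so backing slightly to it and releasing.

```bash
python3 tw.py 1.225 1.226 .05; python3 - <<'E'
from station import env, eyes, job
from h import *
env.move_gripper(0.62); env.pause(.2)
s=env.observe(); print(s["time"],s["force"],s["ft_torque"])
p=s["tcp_pos"].copy(); p[2]=.18; env.move_l(p,rate=.15)
env.movep(S(6,-37,190),Q(1.2)); print(env.observe()["time"])
shot(env,eyes,"w9")
c,_=pickle.load(open("pics/w9.pkl","rb"))
cv2.imwrite("pics/w9c.png",cv2.resize(c["pixels"][140:330,250:420],(536,600),interpolation=cv2.INTER_CUBIC))
E
```

```text
1.23 33.42 -1.224 Tz 0.071 J7 -0.068 [ 4.9 -3.6 -1.1]
33.9583 [0.17056087 0.67546301 0.86451328] [ 0.01316613 -0.01798021  0.0306222 ]
35.925[ WARN:0@6.800] global loadsave.cpp:1063 imwrite_ Unsupported depth image for selected encoder is fallbacked to CV_8U.
```

View pics/w9c.png

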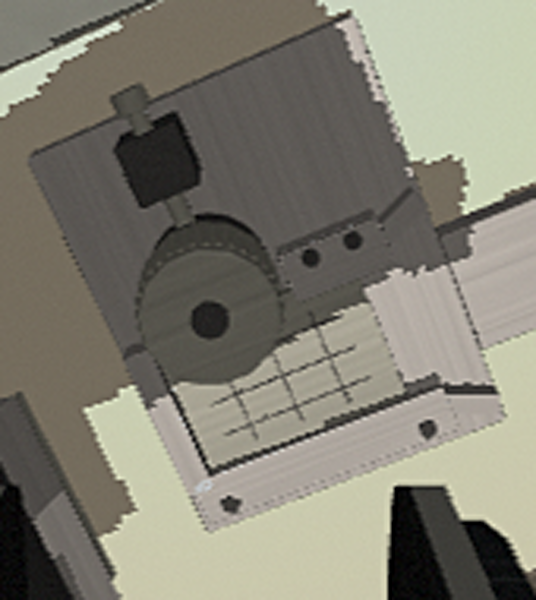

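The plunger cap now sits clearly closer to its housing (cap-to-housing spacing went from ~26 px to ~20 px, about 3–4 mm). The cam covers the plate. I'll do a last check of the plate's rear edge, then hand in.

```bash
python3 - <<'E'
from station import env, eyes, job
from h import *
a=YAW-np.pi
def X(p): w=p[:2]-O; return (1000*np.array([w@[np.cos(a),np.sin(a)],w@[-np.sin(a),np.cos(a)]])).round(2)
c,s=pickle.load(open("pics/w9.pkl","rb"))
f=lambda x,y,z:X(ray(c,250+x/3.153-.35,140+y/3.158-.35,z))
r=[f(403,393,.05),f(370,300,.05)]; print("rear",r,"front",f(212,470,.05),f(172,385,.05))
for n,cap,box,sc,oy in (("w8",(122,72),(160,100),3.333,150),("w9",(130,100),(158,122),3.155,140)):
    c=pickle.load(open(f"pics/{n}.pkl","rb"))[0]; print(n,"cap",X(ray(c,250+cap[0]/sc,oy+cap[1]/sc,.06)))
job.close_job(); print(env.observe()["time"])
E
```

```text
rear [array([-28.06,  18.33]), array([-29.44, -10.93])] front [30.51 18.63] [30.16 -9.96]
w8 cap [  5.96 -89.56]
w9 cap [  6.21 -86.57]
the job is handed in; nothing more can be done
the job is handed in; nothing more can be done
```

The specimen plate is mounted and locked, and the job is handed in. The clock read about 36 s against the 72 s limit.

- **Plate:** I laid it flat on the apron and let go. I then dragged it under the guide lips with the closed fingertips on top, and pushed it from behind until it stopped.
- **Lock:** I turned the knob clockwise. The pull towards the notch began at about 1.0 rad and the torque crossed zero at about 1.22 rad. I overshot to 1.25 rad, came back to 1.225 rad and let go.

**Last checks**
- **Plate is home:** its front edge measured x ≈ 30 mm, at the stop, and its rear edge −28 to −29.5 mm against −30 expected. That gap is within my 1–2 mm picking error. The final push also stopped where home should be: the fingers were at −40.9 mm, and −41 was expected.
- **Plunger dropped:** its cap moved in by 3.0 mm (y from −89.6 to −86.6 mm), which matches the plunger dropping into the notch.

**Disagreements**
- During the final push the fingertips rose about 2 mm, and the second push did not reach its 12 N threshold (6.9 N read). The position measurements still agree that the plate is home.
- The top camera put the knob about 3 mm off the wrist camera's reading. I used the wrist camera.

I saw no contact with the blade head or the bystanders and felt no forces suggesting any. I did not take a final picture of the whole bench.

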